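# Hook the small casting pot out of the bin

## Robot

A 6-joint arm with a two-finger parallel gripper is mounted at the origin on the work surface. World frame = base frame: x ahead of the robot, y to its left, z up, the work surface at z = 0. Lengths are in m, angles in degrees, forces in N, time in s.
With the tool pointing down it reaches from about 0.3 to 0.75 m from the base axis. Payload 8.5 kg.
Tool frame: the origin (TCP) lies at the very end of the fingers, on their centre line; the grasp point (between the pads) lies 19 mm behind it; z points along the fingers, y is the direction in which the jaws open and shut (so a half turn about z gives the same grasp; the last joint's range is limited). The gripper opens to 85 mm and grips with 20 to 120 N. Pads are 22 mm wide; open, the fingers measure 114 mm over their backs; the gripper's body (76 mm by 85 mm) begins 54 mm behind the grasp point. The pads swing forward as they close: fully open they stand 13 mm farther back than shut.
Start: joints at [56.763, 21.807, 74.336, -0, 83.858, -12.336], TCP at [0.196, 0.514, 0.231] pointing down, gripper open.
Joint ranges: [-178.18, 178.18], [-50.72, 133.34], [12.68, 142.11], [-81.47, 261.47], [9.98, 163.14], [-165.26, 165.26]. Speed limits (degrees/s): [136.94, 136.94, 180, 180, 180, 180].

## Interface

Orientations are given as a 3x3 rotation matrix whose columns are the frame's x, y, z axes.
In Python, from rig import status, vision, env gives the robot as it stands.
- The arm moves only by the tool send_rows, never from a script. Its argument "targets" is a list of rows, each a list of 7 numbers: the shift along the tool's x, y, z in units of 50 mm (1.0 is 50 mm), then the turn, a rotation vector about the tool's x, y, z in units of 8 degrees (1.0 is 8 degrees), then the finger opening in mm, from 0 to 85.4. A call has 1 to 5 rows; each row is the pose to reach, as a shift and turn from the pose commanded when the call began, along the tool's axes at that moment; what a row does not reach only later rows make up. A row lasts 1/8 s, in which the tool goes at most 62.5 mm and 10.7 degrees, less where a joint would pass 70% of its speed; a pose out of reach is approached as far as the arm can. A call with a gripper value outside its range is refused whole. The fingers move at their own pace and stop on an object; "grip_force" is the grip in N (left out, the last holds). Time passes only in rows, so rows that repeat a pose let the fingers close. It gives the time, the measured TCP pose, the force and the opening at its end, in the units of the state.
- status.observe(): the state, without advancing time (a new reading comes with each control period).
- vision.get_image(name): name is "side" or "top"; returns (picture, depth): 384x512x3 uint8, red, green, blue; 384x512 float32, m along the optical axis (not along the pixel's ray), 0 where there is no reading.
- vision.camera_model(name): a dict with "camera_matrix" (3x3 intrinsics, pixels), "view" (4x4, takes a point from world to camera coordinates). Camera axes: x right, y down, z forward; pixel columns grow to the right and rows downward; lengths in m; the calibration is good to about 2 mm. A picture is of the moment at which its call begins. camera_model takes no time and is no camera call.
- env.close_job(): hands the job in, once; it reports no verdict.
Trained networks look in the newest picture that a camera, given by its name, has taken for a name from the list of things; names that differ only in an ending like _2 or _b are one class to them, and where a whole thing is asked for, a point or a joint stands for the part that bears it (a point fixed in the world has none). Each returns a list of dicts, best first, with "p" (0 to 1); they miss things now and then, are a little off and sometimes report something else, mostly with a low value. They report only what shows in the picture. A call takes as long as a camera call. They do not tell look-alikes from the thing itself.
- vision.masks_of(camera, label): "pixels" (384x512 bool, what is visible of it) and "extent" ([left, top, right, bottom] in pixels, round what is visible of it).
The state is a dict: "time_s": time; "q": joint angles; "qvel": joint speeds; "joint_efforts": joint torques, N m; "position": TCP position; "tool_rot": TCP orientation; "ft_force": force on the tool from outside, world axes, zero at the start; "wrist_torque": the same for the moment, N m; "grip_width": finger opening in m.
Only numpy, scipy, OpenCV 4.12 (cv2) and the standard library are available. Lean on these libraries where they do the work, as an engineer would, in place of code of your own. Each camera call takes 0.05 s, during which the arm holds its last target.

## Task

Take the lifting hook by its wooden grip, hook the small iron pot by its wire bail and lift it out of the bin, then set it down gently, upright, in the middle of the pale firebrick tile, without touching the pot with the gripper. Then unhook, leave the pot standing there, and hang the lifting hook back in the slot of its rack. Leave the big pot, the clay crucible, the brush and the file where they are.

Things in the scene. Friction and masses are not known exactly. Their poses are not given: they have to be found in the camera images.
- hook_grip (a point): Centre of the lifting hook's upright wooden grip, a block 28 x 28 x 56 mm, sides along tool x and y. Below: collar 44 mm across, 6 mm thick, underside 34 mm below this point; a 7 mm rod on the same axis to a J whose foot is centred 134 mm below. The J points along tool +x to an upturned tip 19 mm from the rod's axis. 200 g; hangs in the rack by its collar, J roughly to the open side. z up.
- hook_seat (a point): Where a wire sits in the J of the hook: on top of the foot, midway between rod and tip, 9.5 mm along tool +x from the rod's axis, 130.5 mm below hook_grip. Clear gap between rod and tip 12 mm; the tip's top is 14 mm above this point, the foot's underside 7 mm below it. Axes: x where the J points, z up.
- pot_center (a point): Centre, half-way up, of the SMALL dark iron pot: open, round, 60 mm across, 46 mm high (underside 23 mm below this point), 200 to 325 g. Its stiff, fixed wire bail (5 mm wire) arches over the rim in the pot's y-z plane, rim to rim along pot y, its top 71 mm above this point. Hook it across the bail, along pot x, from either side. It starts in any of the three places in the bin.
- pot_bail (a point): Underside of the small pot's bail at the middle of its arch, 89.5 mm above the pot's underside and 43 mm above its rim; from here the wire slopes down about 30 degrees to either side along the pot's y. Axes as the pot's.
- bin: Open wooden bin, fixed, 140 mm (its x) by 290 mm (its y), 60 mm high, walls 8 mm and floor 8 mm thick; origin at the centre of its underside. Three things stand in a row along its y, 85 mm apart; the highest reaches 109 mm above the bench.
- brick: Pale square firebrick tile, fixed on the bench, 120 x 120 mm, 25 mm thick; origin at the centre of its underside, on the bench.
- rack_slot (a point): Rack, fixed: level steel shelf 8 mm thick, 70 mm wide (rack y), from 40 mm before (-x) to 60 mm behind this point, post 45 mm behind. The point is on its upper face, 135 mm above the bench, where the hook's axis hangs. The 18 mm wide slot is open at the -x end, closed 10 mm behind the point. Lift the hook a little and draw it out to -x; hang it the same way back. Nothing above.
- bigpot_center (a point): Centre, half-way up, of the big iron pot with a wire bail, in the bin, a bystander: 80 mm across, 52 mm high, top of its bail 100 mm above its underside.
- crucible_center (a point): Centre, half-way up, of the clay crucible without bail, in the bin, a bystander: 68 mm across the rim, 62 mm high.
- brush: Wooden brush lying on the bench beyond the bin, a bystander: 200 mm long (its x), handle 22 mm wide and 14 mm high, bristles to one side; origin at its underside.
- file: File with a wooden handle lying on the bench beyond the tile, a bystander: 240 mm long (its x), 22 mm wide, 16 mm high; origin at its underside.
There are look-alikes about, which are no part of the job. What is shaped like the part that bears pot_center but blue, purple or turquoise is not meant.

How it is judged (in metres and radians):
On the way, in this order (a step that is already met when the one before it is completed fails the run):
1. the small pot hangs on the lifting hook, clear above the bin (height (world z) of pot_center above 0.085 m and contact force between pot and hook above 0.8 N and contact force between pot and bin below 0.1 N), for 0.2 s.
2. the small pot stands upright on the firebrick tile, no longer carried by the hook (horizontal distance between pot_center and brick below 0.03 m and contact force between pot and brick above 1 N and contact force between pot and hook below 0.1 N and angle between pot_center's own z axis and vertical below 0.1 rad), for 0.2 s.
At the end, for the whole second after the job is handed in: The small pot stands at rest, upright (0.1 rad) and free of the hook on the tile, within 30 mm of its centre; the hook hangs at rest by its collar in the slot, upright (0.12 rad), its axis within 12 mm sideways of the slot point and 22 mm before to 15 mm behind it (horizontal distance between pot_center and brick below 0.03 m and height (world z) of pot_center between 0.044 and 0.053 m and angle between pot_center's own z axis and vertical below 0.1 rad and linear speed of pot below 0.02 m/s and contact force between pot and hook below 0.1 N and x of hook_grip in the frame of rack_slot between -0.022 and 0.015 m and y of hook_grip in the frame of rack_slot between -0.012 and 0.012 m and z of hook_grip in the frame of rack_slot between 0.028 and 0.04 m and angle between hook_grip's own z axis and vertical below 0.12 rad and linear speed of hook below 0.03 m/s); the robot touches nothing.
It fails at once if the gripper's fingers touch the small pot (contact force between the fingers and pot above 1 N).
It fails at once if the small pot is banged down on the tile (over 25 N) (contact force between pot and brick above 25 N).
It fails at once if the big pot, the crucible, the brush or the file is moved by more than 25 mm (distance of any of bigpot_center, crucible_center, brush, file from where it was at the start of the episode above 0.025 m).
It also fails if it takes over 64 s, if anything falls off the work surface, if the arm or the gripper's body presses on something with over 40 N, if the wrist force passes 120 N, or if a joint passes its speed limit or range.

## Working session

There is one attempt and no reset: what is moved stays moved. The work goes in short steps, Python scripts to look and compute and a tool call to move; the robot and the scene stay as the last step left them, time stands still between calls to the robot, and variables do not carry over. Pictures are saved under pics/ and viewed, and the job is handed in when it is done.

Besides the shell and the picture viewer there is one more tool, called by a JSON object that holds its "op" and its "data", one argument or row to a line. send_rows: Moves the arm, as the interface text tells. Its arguments: {"type":"object","properties":{"targets":{"type":"array","items":{"type":"array","items":{"type":"number"}}},"grip_force":{"type":"number"}},"required":["targets"]}

```bash
ls; mkdir -p pics
python3 - <<'E'
from rig import status, vision, env
import cv2,numpy as np
np.set_printoptions(precision=4,suppress=True)
s=status.observe(); print(s)
for n in ['side','top']:
    im,d=vision.get_image(n); cv2.imwrite(f'pics/{n}0.png',im[:,:,::-1]); np.savez(f'{n}0.npz',im=im,d=d)
    m=vision.camera_model(n); print(n,m)
E
```

```text
pics
{'time_s': 0.0, 'q': array([ 56.7646,  21.8398,  74.3854,   0.0018,  83.8582, -12.3351]), 'qvel': array([-0.0705, -0.0058, -0.0306, -0.0561, -0.0397,  0.0809]), 'joint_efforts': array([ -0.0003, -44.8457, -23.1289,  -0.0002,   0.0047,  -0.    ]), 'position': array([0.196 , 0.5136, 0.2307]), 'tool_rot': array([[-0.9342,  0.3567, -0.0008],
       [ 0.3567,  0.9342, -0.0012],
       [ 0.0003, -0.0014, -1.    ]]), 'ft_force': array([-0.1675, -1.1711,  0.9513]), 'wrist_torque': array([-0.0443, -0.0019,  0.0166]), 'grip_width': 0.0855050686554858}
side {'camera_matrix': array([[397.575 ,   0.    , 249.1889],
       [  0.    , 397.575 , 195.4989],
       [  0.    ,   0.    ,   1.    ]]), 'view': array([[ 0.9913, -0.1309,  0.0127, -0.5592],
       [-0.0822, -0.6918, -0.7174,  0.1454],
       [ 0.1027,  0.7101, -0.6965,  0.9858],
       [ 0.    ,  0.    ,  0.    ,  1.    ]])}
top {'camera_matrix': array([[355.6006,   0.    , 251.4654],
       [  0.    , 355.6006, 186.0369],
       [  0.    ,   0.    ,   1.    ]]), 'view': array([[-0.0062, -0.9999,  0.0099, -0.0067],
       [-0.9996,  0.0059, -0.0287,  0.5359],
       [ 0.0287, -0.01  , -0.9995,  0.8965],
       [ 0.    ,  0.    ,  0.    ,  1.    ]])}
```

View pics/side0.png

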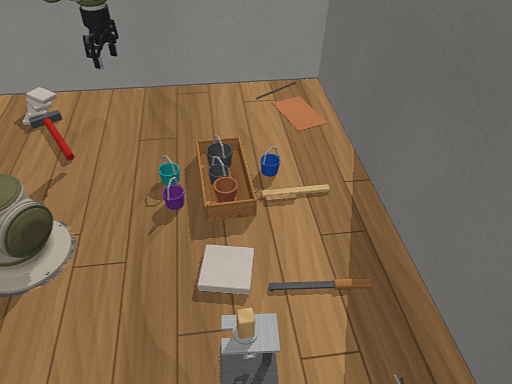

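View pics/top0.png

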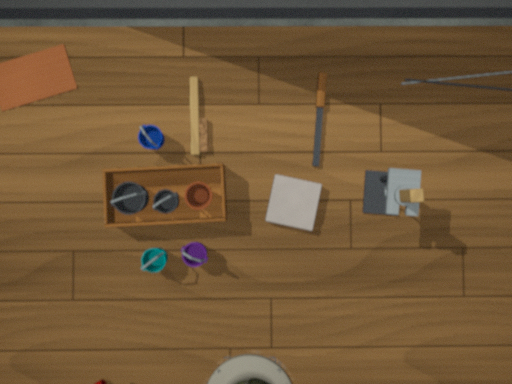

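In the top view, four things could pass for the small pot: blue (151,137), turquoise (153,260), purple (195,254) and the big dark pot (130,197). By the description, the small dark pot is the one at (166,201) in the middle of the bin. I'll check that in a close crop and measure.

```bash
cat > h.py <<'E'
import numpy as np,cv2
from rig import status,vision,env
np.set_printoptions(precision=4,suppress=True)
def cloud(n,d):
    m=vision.camera_model(n);K=m['camera_matrix'];V=m['view']
    v,u=np.mgrid[:d.shape[0],:d.shape[1]]
    P=np.stack([(u-K[0,2])/K[0,0]*d,(v-K[1,2])/K[1,1]*d,d],-1)
    return (P-V[:3,3])@V[:3,:3]
def proj(n,p):
    m=vision.camera_model(n);c=m['view'][:3,:3]@np.array(p)+m['view'][:3,3]
    return (m['camera_matrix']@(c/c[2]))[:2]
def crop(n,im,x0,y0,x1,y1,name,k=6):
    cv2.imwrite('pics/'+name,cv2.resize(im[y0:y1,x0:x1,::-1],None,fx=k,fy=k,interpolation=cv2.INTER_CUBIC))
E
python3 - <<'E'
from h import *
T=np.load('top0.npz');S=np.load('side0.npz')
a=cv2.resize(T['im'][155:235,95:235],None,fx=5,fy=5,interpolation=cv2.INTER_CUBIC)
cv2.imwrite('pics/c1.png',a[:,:,::-1])
crop('side',S['im'],190,125,270,220,'c2.png',6)
crop('top',T['im'],350,155,440,225,'c3.png',7)
crop('side',S['im'],200,295,300,384,'c4.png',6)
for n,Z in (('top',T),('side',S)):
    C=cloud(n,Z['d'])
    for l in ['hook_grip','pot_center','bin','brick','rack_slot','bigpot_center','crucible_center']:
        try: r=vision.masks_of(n,l)
        except Exception as e: print(n,l,e); continue
        for i,x in enumerate(r):
            m=x['pixels']&(Z['d']>0); 
            if m.sum()==0: continue
            p=C[m]
            print(n,l,round(x['p'],2),x['extent'],m.sum(),np.median(p,0),p.min(0),p.max(0))
            np.save(f'm_{n}_{l}_{i}.npy',m)
E
```

```text
top hook_grip 0.74 [386.3, 184.0, 424.1, 208.2] 471 [ 0.5102 -0.3302  0.1756] [ 0.4887 -0.3597  0.0337] [ 0.5302 -0.3199  0.2006]
top pot_center 0.87 [181.2, 241.0, 207.6, 267.4] 554 [0.3669 0.1337 0.0201] [ 0.3307  0.099  -0.0022] [0.398  0.1705 0.0976]
top pot_center 0.77 [136.3, 123.7, 165.9, 147.1] 513 [0.6579 0.2405 0.0281] [ 0.6263  0.2081 -0.0017] [0.6949 0.2754 0.0946]
top pot_center 0.73 [152.2, 190.8, 180.7, 213.5] 522 [0.4993 0.2017 0.0333] [0.4709 0.1673 0.0054] [0.5295 0.2396 0.1034]
top pot_center 0.63 [142.8, 244.3, 167.7, 272.7] 526 [0.3551 0.2328 0.0289] [ 0.3189  0.1994 -0.0017] [0.3861 0.2714 0.0952]
top bin 0.55 [100.3, 162.0, 227.0, 229.6] 5255 [0.5275 0.1971 0.0097] [ 0.4312  0.053  -0.0055] [0.5959 0.3664 0.0958]
top brick 0.64 [264.6, 175.5, 323.0, 232.8] 2396 [ 0.4925 -0.1132  0.0253] [ 0.4198 -0.1858 -0.005 ] [ 0.5626 -0.0436  0.0307]
top rack_slot 0.66 [361.5, 170.2, 425.2, 215.1] 2093 [ 0.5265 -0.3287  0.1273] [ 0.4568 -0.448  -0.0027] [ 0.5778 -0.2928  0.1987]
top rack_slot 0.65 [184.1, 183.5, 212.0, 213.5] 603 [0.5113 0.1222 0.0482] [0.4785 0.0839 0.0077
[... 1483 characters left out ...]
0404] [ 0.4621 -0.3871 -0.0019] [ 0.5912 -0.2569  0.1937]
side rack_slot 0.96 [221.5, 312.9, 278.9, 384.0] 3187 [ 0.5253 -0.3534  0.042 ] [ 0.4621 -0.3871 -0.0011] [ 0.5906 -0.2334  0.1937]
side rack_slot 0.65 [199.7, 244.7, 247.9, 294.3] 2351 [ 0.4936 -0.1249  0.0258] [ 0.4256 -0.1843 -0.001 ] [ 0.563  -0.0323  0.0315]
side rack_slot 0.52 [261.4, 186.2, 327.7, 202.1] 638 [0.6943 0.1267 0.0145] [0.6178 0.101  0.0004] [0.8129 0.1643 0.0201]
side bigpot_center 0.91 [206.7, 136.5, 236.4, 169.3] 550 [0.5101 0.3024 0.0496] [ 0.4701  0.1848 -0.0002] [0.5535 0.4349 0.1098]
side crucible_center 0.83 [218.9, 181.6, 237.9, 204.6] 466 [0.5135 0.1267 0.0572] [0.4827 0.0838 0.0243] [0.5453 0.1492 0.0745]
```

View pics/c1.png

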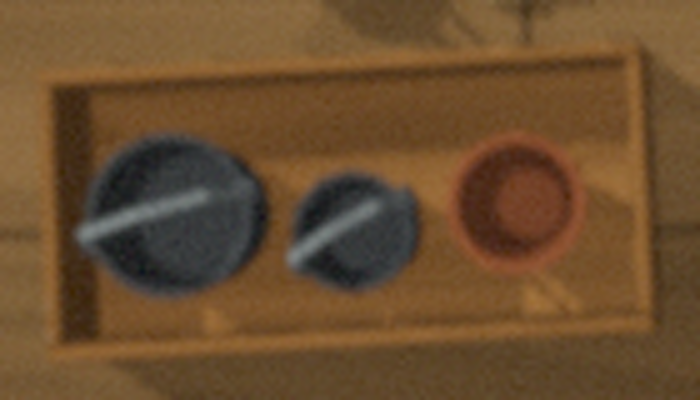

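View pics/c3.png

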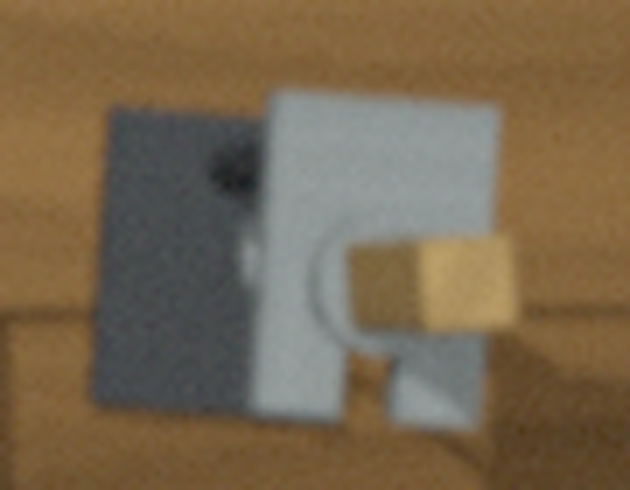

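View pics/c4.png

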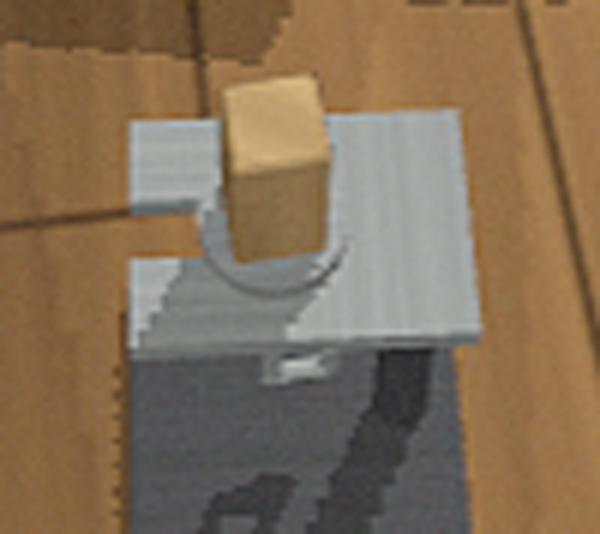

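View pics/c2.png

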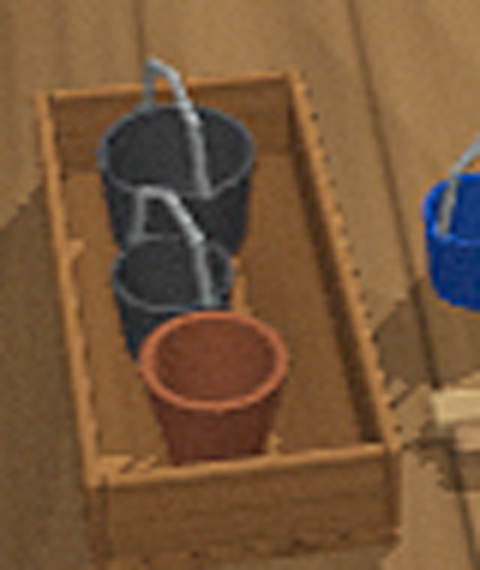

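The crop confirms the choice: the small dark pot is in the middle of the bin at c1 pixel (355,230), with the big pot on its left and the crucible on its right. The hook stands in the rack, whose slot opens toward −x. Next come the precise fits.

```bash
cat > fit.py <<'E'
from h import *
def rect(xy):
    (c,s,a)=cv2.minAreaRect((xy*1000).astype(np.float32)); return np.array(c)/1000,s,a
def run(tag):
  for n in ('top','side'):
    Z=np.load(f'{n}{tag}.npz');C=cloud(n,Z['d']);C[Z['d']<=0]=np.nan
    x,y,z=C[...,0],C[...,1],C[...,2]
    def sel(x0,x1,y0,y1,z0,z1): return C[(x>x0)&(x<x1)&(y>y0)&(y<y1)&(z>z0)&(z<z1)]
    def trim(p): # drop outliers
        return p
    b=sel(.40,.60,-.21,-.02,.020,.030); print(n,'brick',rect(b[:,:2]),len(b),np.median(b[:,2]))
    s=sel(.44,.62,-.42,-.26,.131,.139); print(n,'shelf',rect(s[:,:2]),len(s),np.median(s[:,2]),'hi',np.percentile(s,[2,98],axis=0))
    g=sel(.46,.56,-.40,-.28,.192,.204); print(n,'griptop',rect(g[:,:2]),len(g),np.median(g,0))
    g=sel(.46,.56,-.40,-.28,.148,.192); print(n,'gripside',rect(g[:,:2]),len(g),np.median(g,0))
    w=sel(.46,.54,.15,.245,.078,.108); print(n,'bail',len(w)); 
    t=w[w[:,2]>.092]; print(' top part',t.mean(0), w[:,2].max())
    c=w[:,:2].mean(0);u,sv,vt=np.linalg.svd(w[:,:2]-c);print(' c',c,'dir',vt[0],np.degrees(np.arctan2(vt[0,1],vt[0,0])),sv, 'ext',np.percentile((w[:,:2]-c)@vt[0],[0,100]))
    r=sel(.46,.54,.165,.245,.050,.058); print(n,'rim',len(r), (r[:,:2].min(0)+r[:,:2].max(0))/2, np.ptp(r[:,:2],axis=0))
if __name__=='__main__':
  import sys; run(sys.argv[1])
E
python3 fit.py 0
```

```text
top brick (array([ 0.4936, -0.1142]), (119.9941177368164, 120.02259826660156), 77.59248352050781) 2285 0.025410821669499938
top shelf (array([ 0.5172, -0.3414]), (71.20553588867188, 99.95487213134766), 85.42816162109375) 1010 0.13550293885090023 hi [[ 0.4689 -0.3763  0.1323]
 [ 0.5655 -0.3055  0.1382]]
top griptop (array([ 0.5093, -0.3416]), (29.989564895629883, 26.342498779296875), 89.55484008789062) 198 [ 0.5084 -0.3395  0.1973]
top gripside (array([ 0.5119, -0.3302]), (12.820218086242676, 30.5498104095459), 66.20259857177734) 122 [ 0.5084 -0.3279  0.1701]
top bail 49
 top part [0.5002 0.1964 0.0975] 0.10343369168771986
 c [0.5003 0.1958] dir [-0.5192  0.8546] 121.28080678067734 [0.0995 0.0099] ext [-0.0223  0.0259]
top rim 144 [0.4986 0.2058] [0.0554 0.0764]
side brick (array([ 0.4951, -0.1138]), (121.66926574707031, 120.28987121582031), 77.5395736694336) 2173 0.025964249850663156
side shelf (array([ 0.5189, -0.3411]), (71.74459075927734, 99.28389739990234), 85.42453002929688) 1491 0.135779211781894 hi [[ 0.4702 -0.3772  0.1323]
 [ 0.567  -0.3065  0.1382]]
side griptop (array([ 0.5105, -0.3418]), (27.913862228393555, 27.980682373046875), 4.021286487579346) 270 [ 0.5102 -0.3433  0.1973]
side gripside (array([ 0.5061, -0.3511]), (15.424259185791016, 32.34477996826172), 58.48684310913086) 226 [ 0.5088 -0.3545  0.1705]
side bail 34
 top part [0.5018 0.1968 0.0971] 0.10463964398168821
 c [0.5016 0.1968] dir [ 0.5229 -0.8524] -58.4733652406876 [0.0995 0.0094] ext [-0.0264  0.0224]
side rim 96 [0.5009 0.2067] [0.0555 0.0755]
```

Run:
```python
from h import *
from scipy.optimize import least_squares
for n in ('top','side'):
    Z=np.load(f'{n}0.npz');C=cloud(n,Z['d']).reshape(-1,3)
    x,y,z=C.T
    w=C[(x>.46)&(x<.54)&(y>.15)&(y<.245)&(z>.066)&(z<.108)]
    d=np.array([-.521,.8535]); s=w[:,:2]@d; o=np.argsort(s)
    print(n); print(np.c_[s,w[:,2]][o].T)
    t=w[:,:2]@np.array([.8535,.521]); print('t',np.median(t),t.std())
    k=(w[:,2]>.07); p=np.polyfit(s[k],w[k,2],2); print('apex s',-p[1]/2/p[0],np.polyval(p,-p[1]/2/p[0]),p)
    s0=-p[1]/2/p[0]; print('apex xy',s0*d+np.median(t)*np.array([.8535,.521]))
    r=C[(np.hypot(x-.5,y-.203)<.040)&(z>.049)&(z<.060)]
    f=least_squares(lambda q:np.hypot(r[:,0]-q[0],r[:,1]-q[1])-.0285,[.5,.203],loss='soft_l1',f_scale=.002); print('rim',f.x,len(r),np.abs(f.fun).mean())
```

```text
top
[[-0.1394 -0.1379 -0.1365 -0.119  -0.1179 -0.1178 -0.1172 -0.1166 -0.1159
  -0.1153 -0.1138 -0.1138 -0.1126 -0.1126 -0.1111 -0.1096 -0.1093 -0.1082
  -0.1077 -0.1065 -0.1053 -0.1046 -0.1038 -0.1032 -0.102  -0.101  -0.1002
  -0.099  -0.0985 -0.0976 -0.0963 -0.0952 -0.095  -0.0934 -0.093  -0.0918
  -0.0913 -0.09   -0.0882 -0.0879 -0.0867 -0.0854 -0.084  -0.0831 -0.0822
  -0.0804 -0.0793 -0.0781 -0.0775 -0.0753 -0.0749 -0.0731 -0.0726 -0.0709
  -0.0698 -0.0691 -0.0679 -0.0676 -0.0654 -0.0646]
 [ 0.0692  0.0675  0.0663  0.0668  0.0675  0.0715  0.0753  0.0759  0.0789
   0.0866  0.0889  0.0848  0.0931  0.0889  0.0915  0.0896  0.0922  0.0927
   0.0938  0.0939  0.094   0.0944  0.0963  0.0969  0.0967  0.0976  0.0977
   0.0975  0.0986  0.1     0.0994  0.1034  0.0969  0.0983  0.102   0.1022
   0.1033  0.1025  0.0997  0.1016  0.1018  0.0994  0.0981  0.0994  0.0988
   0.0962  0.0964  0.0947  0.0972  0.0926  0.0944  0.0917  0.0926  0.0907
   0.0908  0.091   0.0747  0.0899  0.0778  0.0661]]
t 0.5287820050595868 0.0033770190160695743
apex s -0.0907963000404854 0.10142700322075252 [-31.9396  -5.8
[... 387 characters left out ...]
-0.0737 -0.0727 -0.0705 -0.0704 -0.0699 -0.0691 -0.0685 -0.068  -0.068
  -0.0678 -0.0677 -0.067  -0.0665]
 [ 0.0685  0.0682  0.0732  0.0693  0.073   0.0745  0.0905  0.0833  0.0868
   0.076   0.0679  0.0715  0.0767  0.0903  0.0916  0.0774  0.0847  0.0913
   0.0924  0.0956  0.0935  0.096   0.0985  0.0941  0.0943  0.0992  0.1009
   0.0971  0.0977  0.1001  0.1046  0.1011  0.1004  0.0998  0.0978  0.096
   0.0925  0.095   0.0911  0.0875  0.0854  0.0827  0.0715  0.0923  0.0781
   0.0672  0.0743  0.079   0.075 ]]
t 0.5303697504774022 0.0027728774998075083
apex s -0.09166832124579259 0.10214248823921368 [-36.9199  -6.7688  -0.2081]
apex xy [0.5004 0.1981]
rim [0.5011 0.1981] 103 0.0018262779478110068
```

```bash
cat >> h.py <<'E'
from scipy.spatial.transform import Rotation as R
def Rd(yaw):
    a=np.radians(yaw);x=np.array([np.cos(a),np.sin(a),0]);z=np.array([0,0,-1.]);return np.stack([x,np.cross(z,x),z],1)
def go(*tg):
    s=status.observe();p=s['position'];M=s['tool_rot'];print('t',s['time_s'],'pos',p,'yaw',np.degrees(np.arctan2(M[1,0],M[0,0])),'F',s['ft_force'],'w',s['grip_width'],'q',s['q'])
    for t in tg:
        D=Rd(t[3]); print(t,'shift',M.T@(np.array(t[:3])-p)/.05,'turn',np.degrees(R.from_matrix(M.T@D).as_rotvec())/8)
E
python3 -c "
from h import *
go((.30,.23,.25,130),(.51,-.3417,.25,93))"
```

```text
t 0.8 pos [0.1962 0.5138 0.2313] yaw 159.09713951484437 F [ 0.4953 -0.1313  0.4956] w 0.08528452260813876 q [ 56.7626  21.807   74.3344   0.0015  83.8575 -12.3347]
(0.3, 0.23, 0.25, 130) shift [-3.9643 -4.5619 -0.3737] turn [ 0.0001 -0.0002  3.6371]
(0.51, -0.3417, 0.25, 93) shift [-11.9673 -13.7449  -0.374 ] turn [ 0.0001 -0.0002  8.2621]
```

{"op": "send_rows", "data": {
  "targets": [
    [-3.96, -4.56, -0.37, 0, 0, 3.6, 85],
    [-3.96, -4.56, -0.37, 0, 0, 3.6, 85],
    [-3.96, -4.56, -0.37, 0, 0, 3.6, 85],
    [-3.96, -4.56, -0.37, 0, 0, 3.6, 85],
    [-3.96, -4.56, -0.37, 0, 0, 3.6, 85]
  ]
}}

```text
time_s: 1.42
position: [0.3001, 0.2283, 0.2502]
tool_rot: [[-0.647, 0.763, 0.001], [0.763, 0.647, 0.0], [-0.0, 0.001, -1.0]]
ft_force: [0.2, -0.6, 0.9]
grip_width: 0.0851
```

```bash
python3 -c "
from h import *
go((.41,-.08,.25,93),(.51,-.3417,.25,93))"
```

```text
t 1.425 pos [0.3001 0.2283 0.2502] yaw 130.2820818585576 F [ 0.158  -0.6321  0.8992] w 0.08509437948107307 q [ 19.1057   3.0685  96.3043  -0.0089  80.5761 -21.1749]
(0.41, -0.08, 0.25, 93) shift [-6.1241 -2.3101  0.0045] turn [0.0064 0.0014 4.6603]
(0.51, -0.3417, 0.25, 93) shift [-11.41    -4.1684   0.0055] turn [0.0064 0.0014 4.6603]
```

{"op": "send_rows", "data": {
  "targets": [
    [-6.12, -2.31, 0, 0, 0, 4.66, 85],
    [-6.12, -2.31, 0, 0, 0, 4.66, 85],
    [-6.12, -2.31, 0, 0, 0, 4.66, 85],
    [-6.12, -2.31, 0, 0, 0, 4.66, 85],
    [-6.12, -2.31, 0, 0, 0, 4.66, 85]
  ]
}}

```text
time_s: 2.05
position: [0.4051, -0.0664, 0.2501]
tool_rot: [[-0.051, 0.999, 0.001], [0.999, 0.051, -0.0], [-0.0, 0.001, -1.0]]
ft_force: [1.3, 0.4, -0.2]
grip_width: 0.085
```

```bash
python3 -c "
from h import *
go((.51,-.3417,.25,93))"
```

```text
t 2.05 pos [ 0.4051 -0.0664  0.2501] yaw 92.92729517067218 F [ 1.2924  0.4016 -0.1919] w 0.08500727464117777 q [-25.9527   6.6687  92.217    0.0112  81.0596 -28.8818]
(0.51, -0.3417, 0.25, 93) shift [-5.6055  1.8145  0.0057] turn [ 0.0067  0.0021 -0.0091]
```

{"op": "send_rows", "data": {
  "targets": [
    [-5.4, 1.8, 0, 0, 0, 0, 85],
    [-5.4, 1.8, 0, 0, 0, 0, 85],
    [-5.4, 1.8, 0, 0, 0, 0, 85],
    [-5.4, 1.8, 0, 0, 0, 0, 85],
    [-5.4, 1.8, 0, 0, 0, 0, 85]
  ]
}}

```text
time_s: 2.68
position: [0.5092, -0.3318, 0.2491]
tool_rot: [[-0.051, 0.999, -0.0], [0.999, 0.051, 0.0], [0.0, -0.0, -1.0]]
ft_force: [0.3, 0.3, 0.4]
grip_width: 0.0851
```

{"op": "send_rows", "data": {
  "targets": [
    [0, 0, 0, 0, 0, 0, 85]
  ]
}}

```text
time_s: 2.8
position: [0.509, -0.331, 0.2486]
tool_rot: [[-0.051, 0.999, -0.001], [0.999, 0.051, 0.001], [0.001, -0.001, -1.0]]
ft_force: [0.1, 0.8, -0.8]
grip_width: 0.0853
```

Run:
```python
from h import *
im,d=vision.get_image('side'); np.savez('side1.npz',im=im,d=d);crop('side',im,200,270,300,384,'s1.png',5)
im,d=vision.get_image('top'); np.savez('top1.npz',im=im,d=d)
go((.51,-.3417,.25,93),(.51,-.3417,.152,93))
```

```text
t 2.9 pos [ 0.5087 -0.3286  0.2496] yaw 93.01881551080723 F [0.0514 1.3252 0.4981] w 0.08496656756565402 q [-44.0551  26.9205  62.8976   0.0095  90.2233 -47.0739]
(0.51, -0.3417, 0.25, 93) shift [-0.2622  0.0121 -0.0079] turn [-0.0027 -0.0046  0.0024]
(0.51, -0.3417, 0.152, 93) shift [-0.2634  0.0128  1.9521] turn [-0.0027 -0.0046  0.0024]
```

View pics/s1.png

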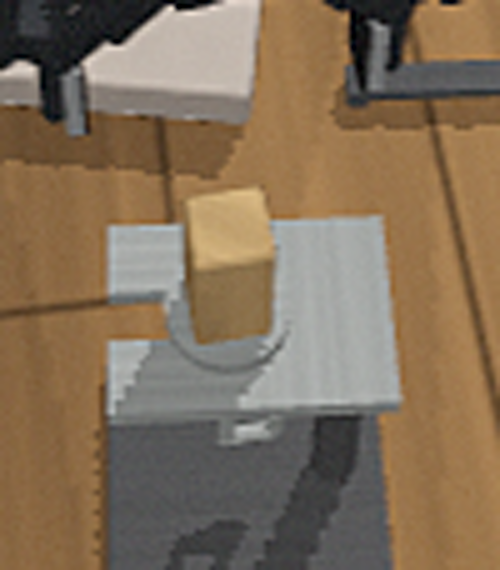

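{"op": "send_rows", "data": {
  "targets": [
    [-0.25, 0.01, 0, 0, 0, 0, 85],
    [-0.25, 0.01, 0, 0, 0, 0, 85],
    [-0.25, 0.01, 0, 0, 0, 0, 85]
  ]
}}

```text
time_s: 3.28
position: [0.51, -0.3413, 0.25]
tool_rot: [[-0.053, 0.999, 0.0], [0.999, 0.053, -0.0], [-0.0, 0.0, -1.0]]
ft_force: [0.2, -0.4, -0.4]
grip_width: 0.0849
```

Run:
```python
from h import *
go((.51,-.3417,.25,93),(.51,-.3417,.152,93))
```

```text
t 3.275 pos [ 0.51   -0.3413  0.25  ] yaw 93.02939135833559 F [ 0.2436 -0.4432 -0.4176] w 0.0849453215654064 q [-44.8297  27.7402  61.4393   0.0033  90.8124 -47.859 ]
(0.51, -0.3417, 0.25, 93) shift [-0.0088 -0.0002  0.0001] turn [0.001  0.0005 0.0037]
(0.51, -0.3417, 0.152, 93) shift [-0.0086 -0.0004  1.9601] turn [0.001  0.0005 0.0037]
```

{"op": "send_rows", "data": {
  "targets": [
    [-0.01, 0, 0.6, 0, 0, 0, 85],
    [-0.01, 0, 1.3, 0, 0, 0, 85],
    [-0.01, 0, 1.8, 0, 0, 0, 85],
    [-0.01, 0, 1.94, 0, 0, 0, 85],
    [-0.01, 0, 1.94, 0, 0, 0, 85]
  ],
  "grip_force": 60
}}

```text
time_s: 3.9
position: [0.5102, -0.342, 0.1534]
tool_rot: [[-0.053, 0.999, 0.0], [0.999, 0.053, -0.0], [-0.0, 0.0, -1.0]]
ft_force: [0.1, -0.1, -0.6]
grip_width: 0.0852
```

{"op": "send_rows", "data": {
  "targets": [
    [0, 0, 0, 0, 0, 0, 40],
    [0, 0, 0, 0, 0, 0, 30],
    [0, 0, 0, 0, 0, 0, 25],
    [0, 0, 0, 0, 0, 0, 15],
    [0, 0, 0, 0, 0, 0, 15]
  ]
}}

```text
time_s: 4.53
position: [0.5103, -0.3422, 0.1534]
tool_rot: [[-0.053, 0.999, 0.001], [0.999, 0.053, -0.001], [-0.001, 0.001, -1.0]]
ft_force: [0.9, -0.2, 4.5]
grip_width: 0.0273
```

{"op": "send_rows", "data": {
  "targets": [
    [0, 0, 0, 0, 0, 0, 15],
    [0, 0, 0, 0, 0, 0, 15]
  ]
}}

```text
time_s: 4.78
position: [0.5103, -0.3422, 0.1533]
tool_rot: [[-0.053, 0.999, 0.001], [0.999, 0.053, -0.001], [-0.001, 0.001, -1.0]]
ft_force: [0.9, 0.5, 4.9]
grip_width: 0.0276
```

Run:
```python
from h import *
im,d=vision.get_image('side'); crop('side',im,190,250,310,384,'s2.png',4)
go((.51,-.3417,.165,93))
```

```text
t 4.825 pos [ 0.5102 -0.3422  0.1533] yaw 93.02069662643488 F [0.3052 0.717  5.1194] w 0.02743672284943286 q [-44.8729  31.7171  70.7243   0.0025  77.4992 -47.8942]
(0.51, -0.3417, 0.165, 93) shift [ 0.0094 -0.0042 -0.2334] turn [0.0052 0.0053 0.0026]
```

View pics/s2.png

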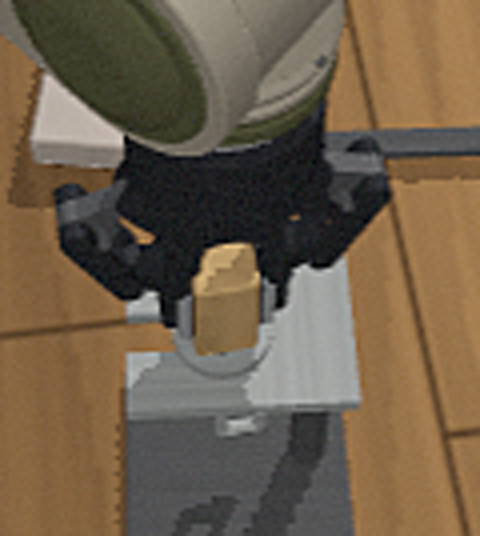

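{"op": "send_rows", "data": {
  "targets": [
    [0, 0, -0.12, 0, 0, 0, 15],
    [0, 0, -0.24, 0, 0, 0, 15],
    [0, 0, -0.24, 0, 0, 0, 15]
  ]
}}

```text
time_s: 5.2
position: [0.5101, -0.3421, 0.1651]
tool_rot: [[-0.053, 0.999, 0.0], [0.999, 0.053, -0.0], [-0.0, 0.0, -1.0]]
ft_force: [0.3, 0.3, -2.0]
grip_width: 0.0276
```

{"op": "send_rows", "data": {
  "targets": [
    [0.05, -0.4, 0, 0, 0, 0, 15],
    [0.1, -0.8, 0, 0, 0, 0, 15],
    [0.16, -1.2, 0, 0, 0, 0, 15],
    [0.21, -1.6, 0, 0, 0, 0, 15],
    [0.23, -1.8, 0, 0, 0, 0, 15]
  ]
}}

```text
time_s: 5.82
position: [0.4188, -0.3352, 0.1648]
tool_rot: [[-0.052, 0.999, -0.0], [0.999, 0.052, 0.0], [0.0, -0.0, -1.0]]
ft_force: [0.9, -0.9, -2.3]
grip_width: 0.0275
```

Run:
```python
from h import *
im,d=vision.get_image('side'); np.savez('side3.npz',im=im,d=d);crop('side',im,150,230,310,384,'s3.png',4)
go((.42,-.334,.28,93))
```

```text
t 5.875 pos [ 0.4182 -0.3352  0.1648] yaw 92.98131642096982 F [ 0.7688  0.4663 -2.193 ] w 0.02730361386880915 q [-51.3643  23.785   82.8777  -0.021   73.3797 -54.3397]
(0.42, -0.334, 0.28, 93) shift [ 0.0229  0.0349 -2.3036] turn [-0.0051 -0.0029 -0.0023]
```

View pics/s3.png

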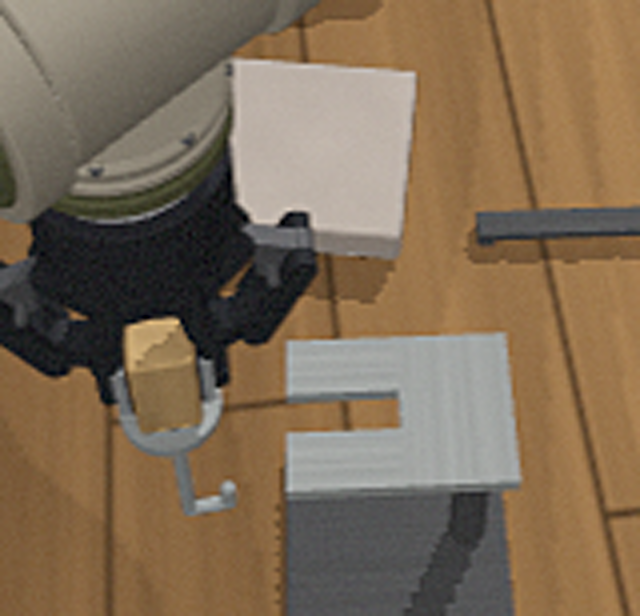

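Run:
```python
from h import *
Z=np.load('side3.npz');C=cloud('side',Z['d'])
def P(p): q=(proj('side',p)-[150,230])*4+1.5; return q
g=np.array([.4182,-.3352]); zg=.165+.0165
for dz in (-.04,-.08,-.12,-.134): print('axis',dz,P([*g,zg+dz]))
for a in (-10,0,10,20,30):
  d=np.array([np.cos(np.radians(a)),np.sin(np.radians(a))])*.019
  print(a,'foot',P([*(g+d),zg-.134]),'tip',P([*(g+d),zg-.1165]))
for v in range(340,360):
  for u in range(192,212):
    p=C[v,u]
    if p[2]>.03 : print((u-150)*4,(v-230)*4,p)
```

```text
axis -0.04 [170.8271 418.2352]
axis -0.08 [178.5063 460.1516]
axis -0.12 [185.6133 498.9451]
axis -0.134 [187.9773 511.8488]
-10 foot [227.7231 513.7744] tip [225.407  497.6144]
0 foot [227.9506 506.9151] tip [225.6456 490.6945]
10 foot [226.969 500.247] tip [224.6552 483.9681]
20 foot [224.8185 493.9678] tip [222.4765 477.6344]
30 foot [221.5725 488.2601] tip [219.1842 471.8774]
168 440 [ 0.4182 -0.3517  0.1535]
172 440 [ 0.4199 -0.3523  0.1542]
176 440 [ 0.4214 -0.351   0.1512]
180 440 [ 0.4232 -0.3523  0.1533]
184 440 [ 0.4249 -0.3523  0.153 ]
188 440 [ 0.4265 -0.3524  0.1527]
192 440 [ 0.4282 -0.3524  0.1523]
196 440 [ 0.4297 -0.3515  0.1501]
200 440 [ 0.4314 -0.3516  0.1499]
204 440 [ 0.4328 -0.3493  0.1447]
168 444 [ 0.4181 -0.3535  0.1535]
172 444 [ 0.4198 -0.3533  0.1527]
176 444 [ 0.4215 -0.354   0.1537]
180 444 [ 0.4232 -0.3542  0.1537]
184 444 [ 0.4248 -0.3542  0.1532]
188 444 [ 0.4265 -0.3547  0.1538]
192 444 [ 0.4651 -0.6727  0.7981]
196 444 [ 0.4295 -0.3517  0.1469]
168 448 [ 0.418  -0.3546  0.1522]
172 448 [ 0.4198 -0.3555  0.1536]
176 448 [ 0.4213 -0.3548  0.1517]
180
[... 3308 characters left out ...]
324 -0.3349  0.0497]
220 504 [ 0.4343 -0.3352  0.0499]
224 504 [ 0.4362 -0.3358  0.0507]
228 504 [ 0.4382 -0.337   0.0529]
232 504 [ 0.44   -0.3367  0.0516]
184 508 [ 0.4174 -0.3363  0.0528]
188 508 [ 0.4192 -0.3357  0.0508]
192 508 [ 0.4211 -0.3361  0.0513]
196 508 [ 0.4228 -0.3352  0.0487]
200 508 [ 0.4249 -0.3371  0.0524]
204 508 [ 0.4267 -0.3365  0.0505]
208 508 [ 0.4285 -0.3365  0.0501]
212 508 [ 0.4304 -0.3364  0.0494]
216 508 [ 0.4322 -0.3364  0.0488]
220 508 [ 0.4341 -0.3367  0.0489]
224 508 [ 0.436  -0.3369  0.0488]
184 512 [ 0.417  -0.3359  0.0477]
188 512 [ 0.419  -0.3368  0.049 ]
192 512 [ 0.4208 -0.3366  0.0481]
196 512 [ 0.4229 -0.3382  0.0511]
200 512 [ 0.4245 -0.3368  0.0474]
```

The hook is out. Its J points along world +3° (tip seen at crop (230,490)), which is the tool's +y. I'll raise it and carry it to the pot, coming in from the −x side with the J along 31.4°.

{"op": "send_rows", "data": {
  "targets": [
    [0, 0, -1.0, 0, 0, 0, 15],
    [0, 0, -2.3, 0, 0, 0, 15],
    [0, 0, -2.3, 0, 0, 0, 15]
  ]
}}

```text
time_s: 6.25
position: [0.4209, -0.3364, 0.2844]
tool_rot: [[-0.053, 0.999, 0.006], [0.999, 0.053, -0.007], [-0.008, 0.006, -1.0]]
ft_force: [-0.4, -0.1, -2.2]
grip_width: 0.0277
```

Run:
```python
from h import *
go((.42,-.08,.28,110),(.455,.1700,.28,121.4))
```

```text
t 6.25 pos [ 0.4209 -0.3364  0.2844] yaw 93.04009161633743 F [-0.369  -0.1153 -2.2305] w 0.027709018642821704 q [-51.2271  18.5605  70.5312   0.0072  90.3566 -54.2684]
(0.42, -0.08, 0.28, 110) shift [5.1213 0.2532 0.0488] turn [ 0.0325  0.0611 -2.1198]
(0.455, 0.17, 0.28, 121.4) shift [10.077   1.2175  0.0159] turn [ 0.0264  0.0645 -3.5448]
```

{"op": "send_rows", "data": {
  "targets": [
    [1.0, 0, 0, 0, 0, -0.4, 15],
    [2.0, 0.1, 0, 0, 0, -0.8, 15],
    [3.0, 0.15, 0, 0, 0, -1.2, 15],
    [4.0, 0.2, 0, 0, 0, -1.6, 15],
    [5.1, 0.25, 0, 0, 0, -2.1, 15]
  ]
}}

```text
time_s: 6.88
position: [0.4184, -0.0783, 0.2788]
tool_rot: [[-0.341, 0.94, -0.001], [0.94, 0.341, 0.001], [0.001, -0.001, -1.0]]
ft_force: [1.3, 0.5, -1.5]
grip_width: 0.0275
```

Run:
```python
from h import *
go((.455,.1700,.28,121.4))
```

```text
t 6.875 pos [ 0.4184 -0.0783  0.2788] yaw 109.91012074891425 F [ 1.3163  0.4778 -1.5379] w 0.02750802708877453 q [-26.635    7.1207  86.7951   0.0115  86.1665 -46.5459]
(0.455, 0.17, 0.28, 121.4) shift [ 4.4211  2.379  -0.0199] turn [-0.0052 -0.009  -1.4362]
```

{"op": "send_rows", "data": {
  "targets": [
    [1.0, 0.5, 0, 0, 0, -0.4, 15],
    [2.0, 1.05, 0, 0, 0, -0.8, 15],
    [3.0, 1.6, 0, 0, 0, -1.2, 15],
    [4.0, 2.1, 0, 0, 0, -1.43, 15],
    [4.4, 2.35, 0, 0, 0, -1.43, 15]
  ]
}}

```text
time_s: 7.5
position: [0.4542, 0.1697, 0.2786]
tool_rot: [[-0.522, 0.853, -0.002], [0.853, 0.522, 0.0], [0.001, -0.001, -1.0]]
ft_force: [0.2, -0.2, -1.9]
grip_width: 0.0274
```

{"op": "send_rows", "data": {
  "targets": [
    [0, 0, 0, 0, 0, 0, 15],
    [0, 0, 0, 0, 0, 0, 15]
  ]
}}

```text
time_s: 7.75
position: [0.4544, 0.1663, 0.2791]
tool_rot: [[-0.519, 0.855, -0.001], [0.855, 0.519, -0.0], [0.0, -0.001, -1.0]]
ft_force: [0.3, -0.4, -2.7]
grip_width: 0.0271
```

Run:
```python
from h import *
im,d=vision.get_image('side'); np.savez('side4.npz',im=im,d=d);crop('side',im,160,60,290,220,'s4.png',4)
im,d=vision.get_image('top'); np.savez('top4.npz',im=im,d=d)
go((.461,.1745,.28,121.4),(.461,.1745,.1885,121.4))
```

```text
t 7.85 pos [0.4546 0.166  0.2796] yaw 121.18745422482074 F [-0.0542 -0.5439 -2.8734] w 0.027493364249465458 q [  6.0145  13.2154  78.8975  -0.0102  87.9114 -25.1726]
(0.461, 0.1745, 0.28, 121.4) shift [ 0.0787  0.1984 -0.0078] turn [-0.0033 -0.0002 -0.0266]
(0.461, 0.1745, 0.1885, 121.4) shift [0.0787 0.1992 1.8222] turn [-0.0033 -0.0002 -0.0266]
```

View pics/s4.png

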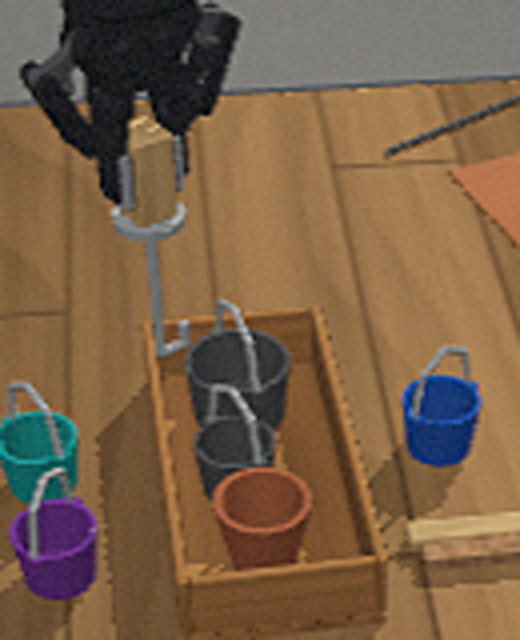

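The side crop shows the hook held upright, tip at (185,330), well clear of the bails. The small pot's bail arch is at crop (235,395). Descending beside it.

{"op": "send_rows", "data": {
  "targets": [
    [0.08, 0.2, 0.5, 0, 0, 0, 15],
    [0.08, 0.2, 1.0, 0, 0, 0, 15],
    [0.08, 0.2, 1.5, 0, 0, 0, 15],
    [0.08, 0.2, 1.82, 0, 0, 0, 15],
    [0.08, 0.2, 1.82, 0, 0, 0, 15]
  ]
}}

```text
time_s: 8.48
position: [0.4607, 0.1746, 0.1881]
tool_rot: [[-0.518, 0.856, -0.002], [0.856, 0.518, -0.0], [0.001, -0.002, -1.0]]
ft_force: [-0.3, 0.7, -1.8]
grip_width: 0.0271
```

Run:
```python
from h import *
im,d=vision.get_image('side'); np.savez('side5.npz',im=im,d=d);crop('side',im,190,110,260,200,'s5.png',6)
imt,dt=vision.get_image('top'); crop('top',imt,120,160,220,230,'t5.png',6)
C=cloud('side',d).reshape(-1,3);x,y,z=C.T
w=C[(x>.435)&(x<.474)&(y>.14)&(y<.20)&(z>.068)&(z<.15)]
print('rod', [ (np.median(w[(w[:,2]>a)&(w[:,2]<a+.015)],0)) for a in (.07,.085,.1,.12)])
w=C[(x>.466)&(x<.49)&(y>.165)&(y<.20)&(z>.07)&(z<.1)];print(w)
go((.4912,.1930,.1885,121.4))
```

```text
rod [array([0.4649, 0.1762, 0.0744]), array([0.4609, 0.1736, 0.0934]), array([0.4613, 0.1732, 0.107 ]), array([0.4605, 0.1735, 0.1269])]
[[0.4748 0.1844 0.0886]
 [0.4775 0.1846 0.0881]
 [0.4803 0.1865 0.0863]
 [0.4746 0.184  0.0854]
 [0.4774 0.1853 0.0839]
 [0.4801 0.1821 0.0863]
 [0.4743 0.1798 0.0852]
 [0.4771 0.1822 0.0829]
 [0.4799 0.1845 0.0807]
 [0.4742 0.1838 0.0783]
 [0.4769 0.1811 0.0802]
 [0.4797 0.181  0.08  ]
 [0.4712 0.1857 0.0733]
 [0.474  0.1859 0.0729]
 [0.4767 0.1784 0.0789]
 [0.4795 0.1845 0.0735]
 [0.4682 0.1788 0.0758]
 [0.4709 0.1811 0.0735]
 [0.4737 0.18   0.0742]
 [0.4765 0.1826 0.0717]
 [0.4793 0.1841 0.0701]
 [0.4679 0.1762 0.0744]
 [0.4707 0.1792 0.0715]
 [0.4677 0.1764 0.0705]]
t 8.575 pos [0.4614 0.175  0.1895] yaw 121.20798694802235 F [-0.2218  0.1787 -1.0411] w 0.027236243792480856 q [  6.9932  18.2934  87.22    -0.0031  74.4325 -24.214 ]
(0.4912, 0.193, 0.1885, 121.4) shift [-0.      0.6961  0.0202] turn [ 0.006   0.0031 -0.024 ]
```

View pics/s5.png

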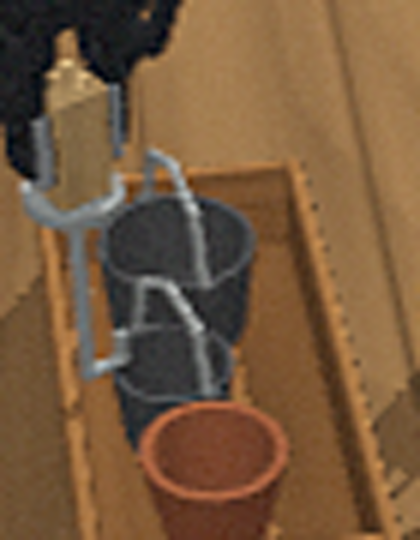

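View pics/t5.png

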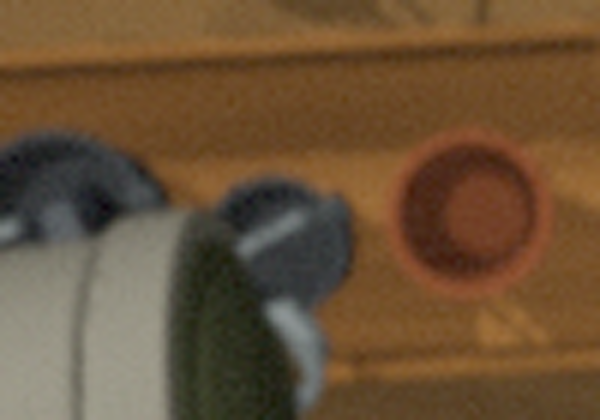

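Tip top is at z≈0.0885, about 9 mm below the bail's underside, and the rod is 46.5 mm from the pot centre along J. Advancing 36 mm.

{"op": "send_rows", "data": {
  "targets": [
    [0, 0.2, 0, 0, 0, 0, 15],
    [0, 0.4, 0, 0, 0, 0, 15],
    [0, 0.6, 0, 0, 0, 0, 15],
    [0, 0.73, 0, 0, 0, 0, 15],
    [0, 0.73, 0, 0, 0, 0, 15]
  ]
}}

```text
time_s: 9.2
position: [0.4925, 0.1946, 0.1886]
tool_rot: [[-0.519, 0.855, -0.0], [0.855, 0.519, -0.0], [0.0, -0.0, -1.0]]
ft_force: [0.4, 0.3, -1.8]
grip_width: 0.0275
```

Run:
```python
from h import *
im,d=vision.get_image('side'); np.savez('side6.npz',im=im,d=d);crop('side',im,190,110,260,200,'s6.png',6)
go((.4912,.1930,.2085,121.4))
```

```text
t 9.25 pos [0.4922 0.1945 0.1886] yaw 121.27038870665223 F [-0.7204  0.2281 -1.6453] w 0.02721657431130173 q [  8.73    21.7968  81.8126  -0.0011  76.416  -22.5401]
(0.4912, 0.193, 0.2085, 121.4) shift [-0.0142 -0.0328 -0.397 ] turn [-0.003  -0.0011 -0.0162]
```

View pics/s6.png

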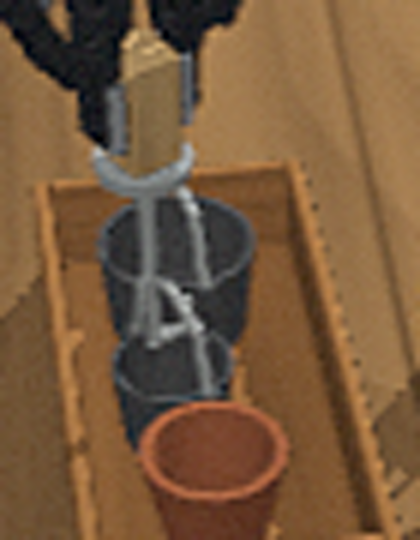

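{"op": "send_rows", "data": {
  "targets": [
    [-0.01, -0.03, -0.1, 0, 0, 0, 15],
    [-0.01, -0.03, -0.2, 0, 0, 0, 15],
    [-0.01, -0.03, -0.3, 0, 0, 0, 15],
    [-0.01, -0.03, -0.4, 0, 0, 0, 15],
    [-0.01, -0.03, -0.5, 0, 0, 0, 15]
  ]
}}

```text
time_s: 9.88
position: [0.4911, 0.1931, 0.214]
tool_rot: [[-0.519, 0.855, -0.0], [0.855, 0.519, -0.0], [0.0, -0.0, -1.0]]
ft_force: [-0.3, -0.3, -4.5]
grip_width: 0.0278
```

{"op": "send_rows", "data": {
  "targets": [
    [0, 0, -0.06, 0, 0, 0, 15],
    [0, 0, -0.12, 0, 0, 0, 15],
    [0, 0, -0.12, 0, 0, 0, 15]
  ]
}}

```text
time_s: 10.25
position: [0.4912, 0.1932, 0.2199]
tool_rot: [[-0.519, 0.855, 0.0], [0.855, 0.519, -0.0], [-0.0, 0.0, -1.0]]
ft_force: [-0.0, -0.1, -4.3]
grip_width: 0.0273
```

Run:
```python
from h import *
im,d=vision.get_image('side'); np.savez('side7.npz',im=im,d=d);crop('side',im,190,110,260,200,'s7.png',6)
go((.4912,.1930,.31,121.4))
```

```text
t 10.3 pos [0.4912 0.1931 0.2197] yaw 121.25600711022938 F [ 0.5669  0.5627 -4.8347] w 0.027278016669657873 q [  8.6019  20.097   79.0205  -0.0015  80.8955 -22.6538]
(0.4912, 0.193, 0.31, 121.4) shift [-0.0023 -0.0014 -1.8058] turn [-0.0016 -0.0005 -0.018 ]
```

View pics/s7.png

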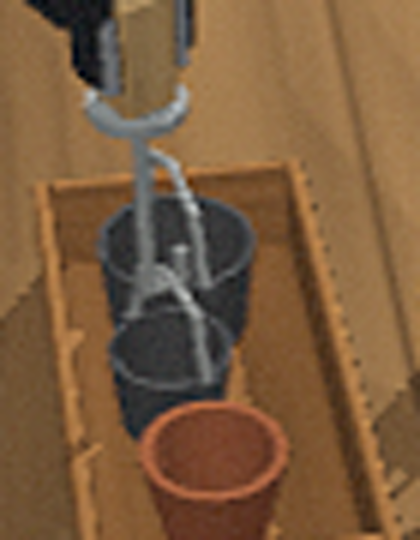

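It's hooked: the tip shows beyond the bail at (180,250) and the load rose by ~2.7 N, so the pot is about 275 g. Lifting.

{"op": "send_rows", "data": {
  "targets": [
    [0, 0, -0.2, 0, 0, 0, 15],
    [0, 0, -0.5, 0, 0, 0, 15],
    [0, 0, -0.8, 0, 0, 0, 15],
    [0, 0, -1.1, 0, 0, 0, 15],
    [0, 0, -1.4, 0, 0, 0, 15]
  ]
}}

```text
time_s: 10.92
position: [0.4912, 0.1932, 0.2909]
tool_rot: [[-0.519, 0.855, 0.0], [0.855, 0.519, 0.0], [-0.0, 0.0, -1.0]]
ft_force: [0.1, -1.2, -3.9]
grip_width: 0.0271
```

{"op": "send_rows", "data": {
  "targets": [
    [0, 0, -0.2, 0, 0, 0, 15],
    [0, 0, -0.4, 0, 0, 0, 15],
    [0, 0, -0.5, 0, 0, 0, 15],
    [0, 0, -0.5, 0, 0, 0, 15]
  ]
}}

```text
time_s: 11.42
position: [0.4913, 0.1932, 0.3149]
tool_rot: [[-0.519, 0.855, 0.0], [0.855, 0.519, 0.0], [-0.0, 0.0, -1.0]]
ft_force: [0.6, -0.5, -4.3]
grip_width: 0.0277
```

Run:
```python
from h import *
im,d=vision.get_image('side'); np.savez('side8.npz',im=im,d=d);crop('side',im,170,60,280,200,'s8.png',4)
C=cloud('side',d).reshape(-1,3);x,y,z=C.T
r=C[(np.hypot(x-.5,y-.198)<.05)&(z>.09)&(z<.16)]
print(np.percentile(r,[0,50,100],axis=0))
# brick target: pot centre at brick, J yaw same or rotated
for yaw in (121.4,100): 
  a=np.radians(yaw-90); J=np.array([np.cos(a),np.sin(a)]); t=np.array([.4943,-.114])-.0095*J; go((*t,.315,yaw))
```

```text
[[0.4713 0.1686 0.1119]
 [0.499  0.1883 0.1439]
 [0.5286 0.2319 0.16  ]]
t 11.475 pos [0.4911 0.1932 0.3146] yaw 121.26105791025137 F [ 0.6448  0.8956 -3.4429] w 0.027173460028594245 q [  8.6041  16.9054  68.0782   0.0004  95.0462 -22.6569]
(np.float64(0.4861912674258844), np.float64(-0.11894959150248548), 0.315, 121.4) shift [-5.2844 -3.3239 -0.0083] turn [-0.0034 -0.0015 -0.0174]
t 11.475 pos [0.4911 0.1932 0.3146] yaw 121.26105791025137 F [ 0.6448  0.8956 -3.4429] w 0.027173460028594245 q [  8.6041  16.9054  68.0782   0.0004  95.0462 -22.6569]
(np.float64(0.48494432634638407), np.float64(-0.11564965768783585), 0.315, 100) shift [-5.215  -3.311  -0.0083] turn [-0.0036 -0.0008  2.6576]
```

View pics/s8.png

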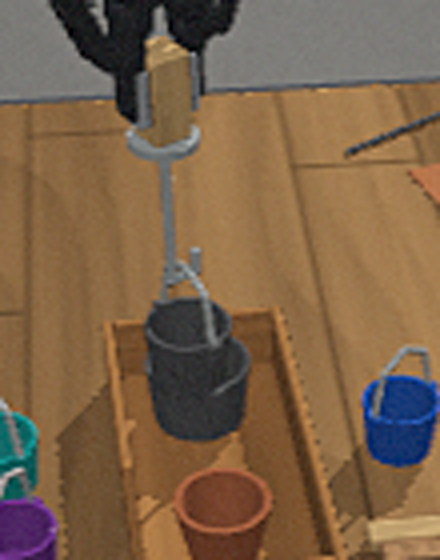

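The pot hangs level on the hook, clear of the bin. I'll carry it to the tile smoothly with the same yaw.

{"op": "send_rows", "data": {
  "targets": [
    [-0.11, -0.07, 0, 0, 0, 0, 15],
    [-0.37, -0.23, 0, 0, 0, 0, 15],
    [-0.74, -0.47, 0, 0, 0, 0, 15],
    [-1.16, -0.73, 0, 0, 0, 0, 15],
    [-1.58, -1.0, 0, 0, 0, 0, 15]
  ]
}}

```text
time_s: 12.1
position: [0.4892, 0.098, 0.3147]
tool_rot: [[-0.518, 0.855, -0.0], [0.855, 0.518, -0.0], [-0.0, -0.0, -1.0]]
ft_force: [-0.4, 0.4, -5.2]
grip_width: 0.0274
```

{"op": "send_rows", "data": {
  "targets": [
    [-0.42, -0.26, 0, 0, 0, 0, 15],
    [-0.84, -0.53, 0, 0, 0, 0, 15],
    [-1.26, -0.79, 0, 0, 0, 0, 15],
    [-1.68, -1.06, 0, 0, 0, 0, 15],
    [-2.1, -1.32, 0, 0, 0, 0, 15]
  ]
}}

```text
time_s: 12.72
position: [0.4871, -0.026, 0.3148]
tool_rot: [[-0.518, 0.855, -0.0], [0.855, 0.518, -0.0], [-0.0, -0.0, -1.0]]
ft_force: [0.7, 0.0, -4.4]
grip_width: 0.0269
```

{"op": "send_rows", "data": {
  "targets": [
    [-0.42, -0.26, 0, 0, 0, 0, 15],
    [-0.84, -0.53, 0, 0, 0, 0, 15],
    [-1.2, -0.75, 0, 0, 0, 0, 15],
    [-1.45, -0.91, 0, 0, 0, 0, 15],
    [-1.58, -1.0, 0, 0, 0, 0, 15]
  ]
}}

```text
time_s: 13.35
position: [0.4855, -0.1188, 0.3147]
tool_rot: [[-0.518, 0.855, -0.0], [0.855, 0.518, 0.0], [0.0, -0.0, -1.0]]
ft_force: [0.5, -0.1, -4.3]
grip_width: 0.0276
```

{"op": "send_rows", "data": {
  "targets": [
    [0, 0, 0, 0, 0, 0, 15],
    [0, 0, 0, 0, 0, 0, 15],
    [0, 0, 0, 0, 0, 0, 15],
    [0, 0, 0, 0, 0, 0, 15]
  ]
}}

```text
time_s: 13.85
position: [0.4858, -0.1175, 0.3149]
tool_rot: [[-0.519, 0.855, 0.0], [0.855, 0.519, -0.0], [-0.0, 0.0, -1.0]]
ft_force: [-0.4, 0.5, -4.6]
grip_width: 0.0275
```

```bash
cat > pot.py <<'E'
from h import *
def potlook(tag,c,z0,z1):
  out=[]
  for n in ('side','top'):
    im,d=vision.get_image(n); np.savez(f'{n}{tag}.npz',im=im,d=d)
    if n=='side': crop(n,im,170,170,290,300,f's{tag}.png',4)
    else: crop(n,im,240,150,350,260,f't{tag}.png',5)
    from scipy.optimize import least_squares
    C=cloud(n,d).reshape(-1,3);x,y,z=C.T
    r=C[(np.hypot(x-c[0],y-c[1])<.045)&(z>z0)&(z<z1)]
    if len(r)<10: print(n,'few',len(r)); continue
    f=least_squares(lambda q:np.hypot(r[:,0]-q[0],r[:,1]-q[1])-.029,c,loss='soft_l1',f_scale=.002); print(n,'rim',f.x,len(r),np.abs(f.fun).mean())
E
python3 - <<'E'
from pot import *
potlook('9',[.494,-.114],.15,.162)
go((.4862,-.119,.315,121.4),(.4862,-.119,.25,121.4))
E
```

```text
side rim [ 0.4954 -0.1126] 240 0.0019475827624528957
top rim [ 0.4922 -0.113 ] 81 0.0015564593837822257
t 13.95 pos [ 0.4858 -0.1176  0.3149] yaw 121.27588327640402 F [ 0.0504  0.2216 -4.0662] w 0.02700875088128829 q [-27.2056  13.885   72.2555  -0.0027  93.855  -58.4816]
(0.4862, -0.119, 0.315, 121.4) shift [-0.0274 -0.0076 -0.003 ] turn [ 0.      0.0007 -0.0155]
(0.4862, -0.119, 0.25, 121.4) shift [-0.0273 -0.0076  1.297 ] turn [ 0.      0.0007 -0.0155]
```

View pics/s9.png

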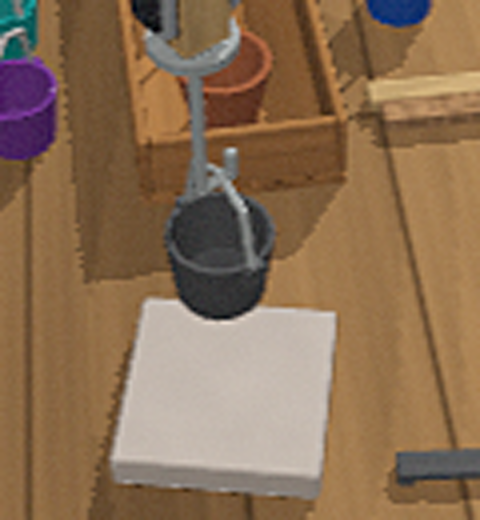

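The pot is above the tile (side fit (0.495,−0.113), top (0.492,−0.113)) against the tile centre (0.494,−0.114). Lowering: contact is expected at TCP z≈0.228.

{"op": "send_rows", "data": {
  "targets": [
    [-0.02, 0, 0.25, 0, 0, 0, 15],
    [-0.02, 0, 0.6, 0, 0, 0, 15],
    [-0.02, 0, 0.95, 0, 0, 0, 15],
    [-0.02, 0, 1.25, 0, 0, 0, 15],
    [-0.02, 0, 1.4, 0, 0, 0, 15]
  ]
}}

```text
time_s: 14.58
position: [0.4859, -0.1185, 0.2434]
tool_rot: [[-0.519, 0.855, -0.002], [0.855, 0.519, 0.001], [0.002, -0.001, -1.0]]
ft_force: [-0.8, -0.0, -4.8]
grip_width: 0.0273
```

{"op": "send_rows", "data": {
  "targets": [
    [0, 0, 0.06, 0, 0, 0, 15],
    [0, 0, 0.12, 0, 0, 0, 15],
    [0, 0, 0.16, 0, 0, 0, 15],
    [0, 0, 0.2, 0, 0, 0, 15],
    [0, 0, 0.24, 0, 0, 0, 15]
  ]
}}

```text
time_s: 15.2
position: [0.4864, -0.1187, 0.2328]
tool_rot: [[-0.519, 0.855, 0.0], [0.855, 0.519, -0.0], [-0.0, 0.0, -1.0]]
ft_force: [0.1, 0.1, -4.1]
grip_width: 0.0273
```

{"op": "send_rows", "data": {
  "targets": [
    [0, 0, 0.03, 0, 0, 0, 15],
    [0, 0, 0.06, 0, 0, 0, 15],
    [0, 0, 0.09, 0, 0, 0, 15],
    [0, 0, 0.12, 0, 0, 0, 15],
    [0, 0, 0.15, 0, 0, 0, 15]
  ]
}}

```text
time_s: 15.82
position: [0.4864, -0.1187, 0.2254]
tool_rot: [[-0.519, 0.855, 0.001], [0.855, 0.519, -0.0], [-0.0, 0.0, -1.0]]
ft_force: [-0.1, 0.6, -2.5]
grip_width: 0.0274
```

{"op": "send_rows", "data": {
  "targets": [
    [0, 0, 0.03, 0, 0, 0, 15],
    [0, 0, 0.06, 0, 0, 0, 15],
    [0, 0, 0.09, 0, 0, 0, 15],
    [0, 0, 0.09, 0, 0, 0, 15],
    [0, 0, 0.09, 0, 0, 0, 15]
  ]
}}

```text
time_s: 16.45
position: [0.4863, -0.1187, 0.2209]
tool_rot: [[-0.519, 0.855, 0.0], [0.855, 0.519, -0.0], [-0.0, 0.0, -1.0]]
ft_force: [0.5, -0.9, -1.8]
grip_width: 0.0272
```

Run:
```python
from pot import *
potlook('10',[.494,-.114],.066,.076)
go()
```

```text
side rim [ 0.4959 -0.1128] 161 0.0019474581277519856
top rim [ 0.4914 -0.1127] 41 0.0014596097794976706
t 16.55 pos [ 0.4863 -0.1187  0.2209] yaw 121.26116868906247 F [ 0.4321 -0.3825 -2.2413] w 0.027596790443870953 q [-27.2867  17.3338  83.0265   0.0009  79.6312 -58.548 ]
```

View pics/s10.png

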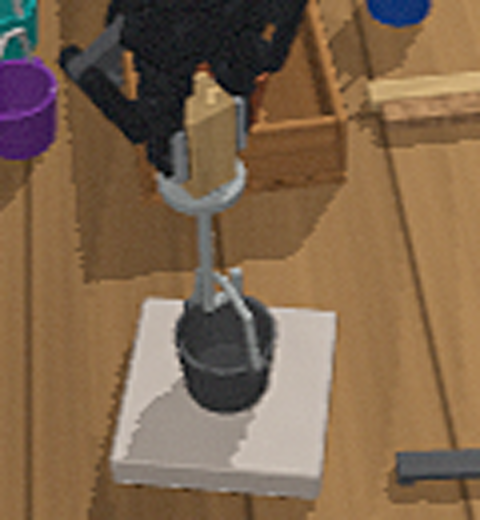

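The pot stands on the tile and the load is off. Lower the hook another 16 mm so the tip clears the wire, then back out along −J.

{"op": "send_rows", "data": {
  "targets": [
    [0, 0, 0.08, 0, 0, 0, 15],
    [0, 0, 0.16, 0, 0, 0, 15],
    [0, 0, 0.24, 0, 0, 0, 15],
    [0, 0, 0.32, 0, 0, 0, 15],
    [0, 0, 0.32, 0, 0, 0, 15]
  ]
}}

```text
time_s: 17.18
position: [0.4862, -0.1186, 0.2045]
tool_rot: [[-0.519, 0.855, -0.001], [0.855, 0.519, 0.0], [0.001, -0.0, -1.0]]
ft_force: [-0.2, 0.0, -2.1]
grip_width: 0.0271
```

Run:
```python
from h import *
im,d=vision.get_image('side'); crop('side',im,200,220,260,290,'s11.png',7)
go()
```

```text
t 17.225 pos [ 0.4863 -0.1186  0.2047] yaw 121.25906859038508 F [ 0.0866 -0.8094 -2.8411] w 0.027508568563546613 q [-27.2872  18.1602  84.6522   0.      77.2005 -58.5463]
```

View pics/s11.png

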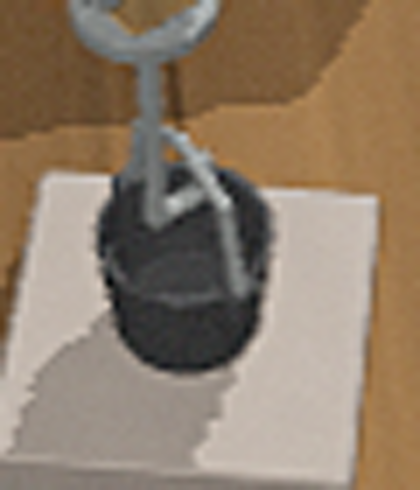

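Foot at (160,220) and tip below the wire. Backing out slowly.

{"op": "send_rows", "data": {
  "targets": [
    [0, -0.12, 0, 0, 0, 0, 15],
    [0, -0.28, 0, 0, 0, 0, 15],
    [0, -0.44, 0, 0, 0, 0, 15],
    [0, -0.6, 0, 0, 0, 0, 15],
    [0, -0.8, 0, 0, 0, 0, 15]
  ]
}}

```text
time_s: 17.85
position: [0.4516, -0.1398, 0.2049]
tool_rot: [[-0.519, 0.855, 0.0], [0.855, 0.519, -0.0], [-0.0, 0.0, -1.0]]
ft_force: [0.2, -0.0, -0.9]
grip_width: 0.0274
```

Run:
```python
from pot import *
potlook('12',[.494,-.114],.066,.076)
go()
```

```text
side rim [ 0.4956 -0.1129] 163 0.0017880399186156184
top rim [ 0.4936 -0.1128] 122 0.0018506503351842553
t 17.95 pos [ 0.4514 -0.1399  0.2049] yaw 121.20443646466991 F [ 0.703   0.4418 -2.2378] w 0.027193526589359317 q [-31.6127  15.405   88.7201  -0.0121  75.8807 -62.8142]
```

View pics/s12.png

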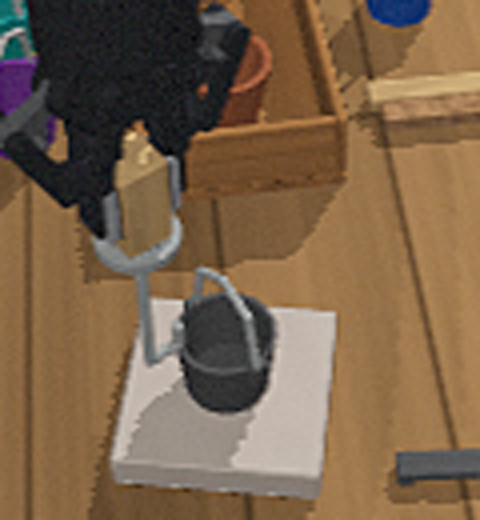

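Unhooked; the pot stands at about (0.4946,−0.1128), within 2 mm of the tile centre. Raise and return to the rack entry.

{"op": "send_rows", "data": {
  "targets": [
    [0, -0.1, -0.3, 0, 0, 0, 15],
    [0, -0.2, -0.8, 0, 0, 0, 15],
    [0, -0.2, -1.4, 0, 0, 0, 15],
    [0, -0.2, -1.5, 0, 0, 0, 15]
  ]
}}

```text
time_s: 18.45
position: [0.4441, -0.1449, 0.2812]
tool_rot: [[-0.519, 0.855, 0.003], [0.855, 0.519, -0.002], [-0.003, 0.002, -1.0]]
ft_force: [-0.2, 0.4, -2.3]
grip_width: 0.0277
```

Run:
```python
from h import *
go((.418,-.333,.28,93))
```

```text
t 18.45 pos [ 0.4441 -0.1449  0.2812] yaw 121.25982090925635 F [-0.1867  0.3775 -2.3449] w 0.02769131891430111 q [-32.639   11.29    81.1889   0.004   87.314  -63.8992]
(0.418, -0.333, 0.28, 93) shift [-2.9454 -2.3985  0.0301] turn [0.0173 0.0196 3.5325]
```

{"op": "send_rows", "data": {
  "targets": [
    [-0.7, -0.6, 0, 0, 0, 0.8, 15],
    [-1.5, -1.2, 0, 0, 0, 1.7, 15],
    [-2.3, -1.9, 0, 0, 0, 2.6, 15],
    [-2.95, -2.4, 0, 0, 0, 3.5, 15],
    [-2.95, -2.4, 0, 0, 0, 3.5, 15]
  ]
}}

```text
time_s: 19.08
position: [0.4168, -0.335, 0.2778]
tool_rot: [[-0.053, 0.999, -0.002], [0.999, 0.053, 0.002], [0.002, -0.002, -1.0]]
ft_force: [0.0, 0.5, -2.2]
grip_width: 0.0271
```

{"op": "send_rows", "data": {
  "targets": [
    [0, 0, 0, 0, 0, 0, 15],
    [0, 0, 0, 0, 0, 0, 15]
  ]
}}

```text
time_s: 19.32
position: [0.4178, -0.3318, 0.2797]
tool_rot: [[-0.059, 0.998, -0.0], [0.998, 0.059, 0.0], [0.0, -0.0, -1.0]]
ft_force: [0.2, 0.1, -2.6]
grip_width: 0.0272
```

Run:
```python
from h import *
go((.418,-.333,.166,93))
```

```text
t 19.325 pos [ 0.4178 -0.3318  0.2797] yaw 93.37443014192732 F [ 0.2142  0.0731 -2.6254] w 0.027169111982358444 q [-51.1857  18.4057  71.5196   0.0087  90.097  -54.5602]
(0.418, -0.333, 0.166, 93) shift [-0.0246  0.0032  2.2736] turn [-0.0007 -0.0029  0.0468]
```

{"op": "send_rows", "data": {
  "targets": [
    [-0.02, 0, 0.7, 0, 0, 0.05, 15],
    [-0.02, 0, 1.4, 0, 0, 0.05, 15],
    [-0.02, 0, 2.0, 0, 0, 0.05, 15],
    [-0.02, 0, 2.27, 0, 0, 0.05, 15],
    [-0.02, 0, 2.27, 0, 0, 0.05, 15]
  ]
}}

```text
time_s: 19.95
position: [0.4177, -0.3335, 0.1663]
tool_rot: [[-0.051, 0.999, -0.0], [0.999, 0.051, 0.0], [0.001, -0.0, -1.0]]
ft_force: [-0.3, 0.2, -1.5]
grip_width: 0.0278
```

Run:
```python
from h import *
im,d=vision.get_image('side'); np.savez('side13.npz',im=im,d=d);crop('side',im,150,230,310,384,'s13.png',4)
C=cloud('side',d).reshape(-1,3);x,y,z=C.T
w=C[(x>.40)&(x<.43)&(y>-.345)&(y<-.32)&(z>.068)&(z<.11)]; print('rod',np.median(w,0),len(w))
s=C[(x>.44)&(x<.62)&(y>-.42)&(y<-.26)&(z>.131)&(z<.139)]
# slot centre line
for a in np.arange(.472,.510,.006):
    k=s[abs(s[:,0]-a)<.003]; yy=np.sort(k[:,1]); g=np.diff(yy); i=g.argmax(); print(a,'gap',yy[i],yy[i+1],(yy[i]+yy[i+1])/2)
go((.508,-.3402,.166,93))
```

```text
rod [ 0.4189 -0.3347  0.0897] 40
0.472 gap -0.34556934061721983 -0.3283514837284656 -0.3369604121728427
0.478 gap -0.34648968580414286 -0.32904500129603065 -0.33776734355008675
0.484 gap -0.34679933333431856 -0.3294266072557843 -0.33811297029505144
0.49 gap -0.34796032494821194 -0.32960612927856364 -0.3387832271133878
0.496 gap -0.34878604308840727 -0.3306140406809644 -0.33970004188468583
0.502 gap -0.3491909081131948 -0.3310093134191777 -0.3401001107661863
0.508 gap -0.34812255053137103 -0.33110973052336046 -0.3396161405273658
t 20.0 pos [ 0.418  -0.334   0.1671] yaw 92.89657185338706 F [ 0.7937 -0.1128 -1.7973] w 0.027500443145980106 q [-51.3113  23.5119  82.9082  -0.0003  73.5141 -54.2078]
(0.508, -0.3402, 0.166, 93) shift [-0.2157  1.7919  0.0243] turn [ 0.0048  0.0067 -0.0129]
```

View pics/s13.png

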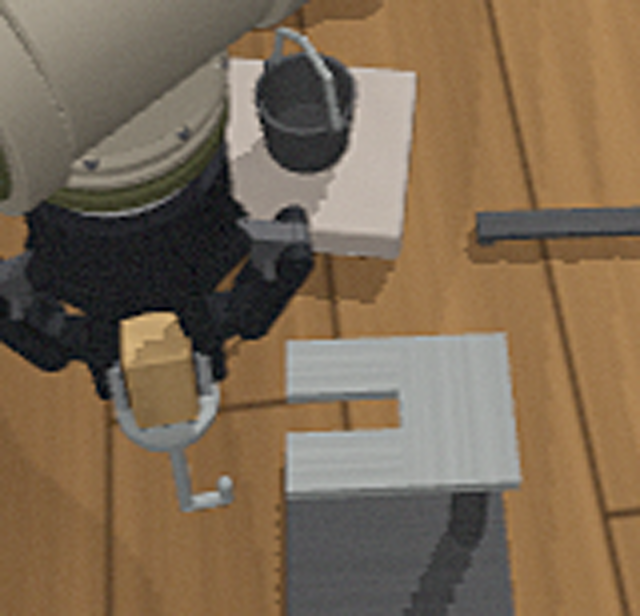

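The slot line runs from (0.472,−0.337) to (0.502,−0.340), and the rod is lined up with it. Inserting.

{"op": "send_rows", "data": {
  "targets": [
    [-0.06, 0.45, 0.02, 0, 0, 0, 15],
    [-0.11, 0.9, 0.02, 0, 0, 0, 15],
    [-0.16, 1.35, 0.02, 0, 0, 0, 15],
    [-0.21, 1.75, 0.02, 0, 0, 0, 15],
    [-0.21, 1.79, 0.02, 0, 0, 0, 15]
  ]
}}

```text
time_s: 20.62
position: [0.5086, -0.3401, 0.1663]
tool_rot: [[-0.051, 0.999, 0.002], [0.999, 0.051, -0.002], [-0.002, 0.002, -1.0]]
ft_force: [-0.3, 0.0, -2.2]
grip_width: 0.0273
```

{"op": "send_rows", "data": {
  "targets": [
    [0, 0, 0.08, 0, 0, 0, 15],
    [0, 0, 0.15, 0, 0, 0, 15],
    [0, 0, 0.2, 0, 0, 0, 15],
    [0, 0, 0.22, 0, 0, 0, 15],
    [0, 0, 0.22, 0, 0, 0, 15]
  ]
}}

```text
time_s: 21.25
position: [0.5074, -0.34, 0.1543]
tool_rot: [[-0.05, 0.999, -0.0], [0.999, 0.05, 0.0], [0.0, -0.0, -1.0]]
ft_force: [-0.4, -0.6, -2.3]
grip_width: 0.0275
```

Run:
```python
from h import *
im,d=vision.get_image('side'); np.savez('side14.npz',im=im,d=d);crop('side',im,190,270,310,384,'s14.png',5)
go((.508,-.3402,.152,93))
```

```text
t 21.3 pos [ 0.5075 -0.34    0.1544] yaw 92.85339912526159 F [-0.3995 -0.3174 -1.4456] w 0.02765234557148698 q [-44.9156  31.351   71.2202  -0.0003  77.4224 -47.7689]
(0.508, -0.3402, 0.152, 93) shift [-0.0038  0.0107  0.048 ] turn [ 0.0005  0.0006 -0.0183]
```

View pics/s14.png

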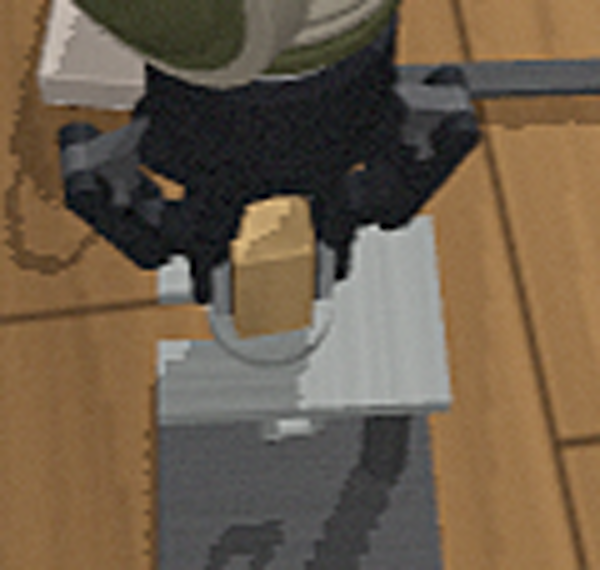

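Just above the shelf. Lower in small steps until the force shows contact.

{"op": "send_rows", "data": {
  "targets": [
    [0, 0, 0.015, 0, 0, 0, 15],
    [0, 0, 0.03, 0, 0, 0, 15],
    [0, 0, 0.03, 0, 0, 0, 15]
  ]
}}

```text
time_s: 21.68
position: [0.5075, -0.34, 0.1533]
tool_rot: [[-0.05, 0.999, 0.0], [0.999, 0.05, -0.001], [-0.001, 0.0, -1.0]]
ft_force: [-1.1, 2.5, 2.5]
grip_width: 0.0272
```

{"op": "send_rows", "data": {
  "targets": [
    [0, 0, 0.015, 0, 0, 0, 15],
    [0, 0, 0.015, 0, 0, 0, 15]
  ]
}}

```text
time_s: 21.92
position: [0.5076, -0.34, 0.1533]
tool_rot: [[-0.05, 0.999, 0.001], [0.999, 0.05, -0.001], [-0.001, 0.001, -1.0]]
ft_force: [-2.8, 1.8, 8.2]
grip_width: 0.0275
```

Seated (contact force +8 N). Open the fingers gradually, then rise.

{"op": "send_rows", "data": {
  "targets": [
    [0, 0, -0.01, 0, 0, 0, 32],
    [0, 0, -0.01, 0, 0, 0, 40],
    [0, 0, -0.01, 0, 0, 0, 60],
    [0, 0, -0.01, 0, 0, 0, 85],
    [0, 0, -0.01, 0, 0, 0, 85]
  ]
}}

```text
time_s: 22.55
position: [0.5075, -0.34, 0.1525]
tool_rot: [[-0.05, 0.999, -0.0], [0.999, 0.05, 0.0], [0.0, -0.0, -1.0]]
ft_force: [0.1, 0.8, 0.4]
grip_width: 0.0849
```

{"op": "send_rows", "data": {
  "targets": [
    [0, 0, 0, 0, 0, 0, 85],
    [0, 0, -0.3, 0, 0, 0, 85],
    [0, 0, -0.9, 0, 0, 0, 85],
    [0, 0, -1.6, 0, 0, 0, 85],
    [0, 0, -2.2, 0, 0, 0, 85]
  ]
}}

```text
time_s: 23.18
position: [0.5075, -0.34, 0.2652]
tool_rot: [[-0.05, 0.999, 0.002], [0.999, 0.05, -0.001], [-0.002, 0.001, -1.0]]
ft_force: [-1.1, -0.0, 0.8]
grip_width: 0.0851
```

{"op": "send_rows", "data": {
  "targets": [
    [1.0, -0.5, -0.3, 0, 0, 0, 85],
    [2.0, -1.0, -0.5, 0, 0, 0, 85],
    [3.0, -1.5, -0.5, 0, 0, 0, 85],
    [4.0, -1.5, -0.5, 0, 0, 0, 85],
    [5.0, -2.0, -0.5, 0, 0, 0, 85]
  ]
}}

```text
time_s: 23.8
position: [0.395, -0.0939, 0.2886]
tool_rot: [[-0.05, 0.999, 0.002], [0.999, 0.05, -0.001], [-0.001, 0.002, -1.0]]
ft_force: [0.9, 1.3, 0.5]
grip_width: 0.0849
```

{"op": "send_rows", "data": {
  "targets": [
    [1.0, -0.5, 0, 0, 0, 0, 85],
    [2.0, -1.0, 0, 0, 0, 0, 85],
    [3.0, -1.0, 0, 0, 0, 0, 85],
    [4.0, -1.0, 0, 0, 0, 0, 85],
    [4.0, -1.0, 0, 0, 0, 0, 85]
  ]
}}

```text
time_s: 24.42
position: [0.3345, 0.1045, 0.2887]
tool_rot: [[-0.056, 0.998, 0.002], [0.998, 0.056, 0.0], [0.0, 0.002, -1.0]]
ft_force: [0.5, -0.1, 0.4]
grip_width: 0.0848
```

Run:
```python
from pot import *
go()
potlook('15',[.494,-.114],.066,.076)
T=np.load('top15.npz');S=np.load('side15.npz')
cv2.imwrite('pics/sf.png',S['im'][:,:,::-1]);crop('side',S['im'],200,290,300,384,'s16.png',6);cv2.imwrite('pics/tf.png',T['im'][:,:,::-1])
import fit; fit.run('15')
```

```text
t 24.425 pos [0.3345 0.1045 0.2887] yaw 93.21023902237965 F [ 0.483  -0.1393  0.3892] w 0.0848029815038523 q [-2.2575 -1.6472 94.5824  0.0212 86.9558 -5.4688]
side rim [ 0.4959 -0.1129] 177 0.0018250444414777685
top rim [ 0.494  -0.1122] 142 0.0018104601329522092
top brick (array([ 0.4936, -0.1142]), (120.16136932373047, 119.85004425048828), 77.4297103881836) 1816 0.025421169310579264
top shelf (array([ 0.5172, -0.3414]), (71.4894790649414, 99.72718048095703), 85.72842407226562) 1011 0.13554105165772776 hi [[ 0.4689 -0.3766  0.1324]
 [ 0.5654 -0.305   0.138 ]]
top griptop (array([ 0.5065, -0.3388]), (27.524667739868164, 28.073945999145508), 5.585717678070068) 196 [ 0.5063 -0.338   0.1971]
top gripside (array([ 0.5109, -0.3303]), (17.12433433532715, 33.5641975402832), 58.95009994506836) 121 [ 0.5063 -0.3258  0.171 ]
top bail 0fit.py:16: RuntimeWarning: Mean of empty slice.
  t=w[w[:,2]>.092]; print(' top part',t.mean(0), w[:,2].max())
  ret = um.true_divide(
Traceback (most recent call last):
  File "fit.py", line 16, in run
    t=w[w[:,2]>.092]; print(' top part',t.mean(0), w[:,2].max())
                                                   ~~~~~~~~~~^^
ValueError: zero-size array to reduction operation maximum which has no identity
```

View pics/sf.png

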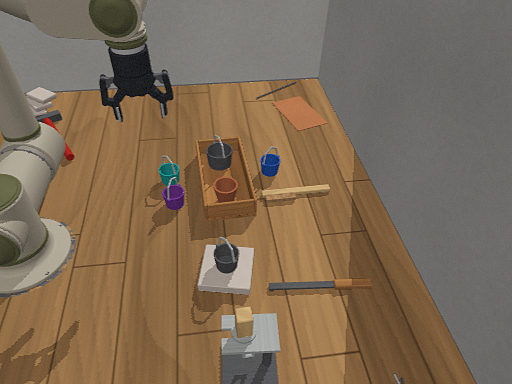

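View pics/s16.png

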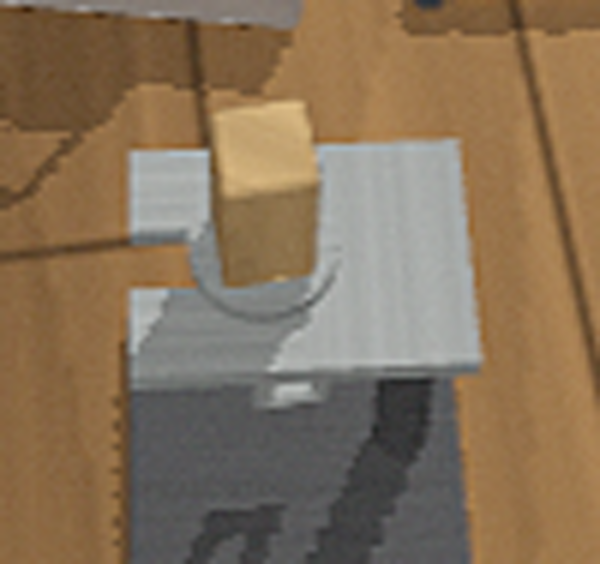

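View pics/tf.png

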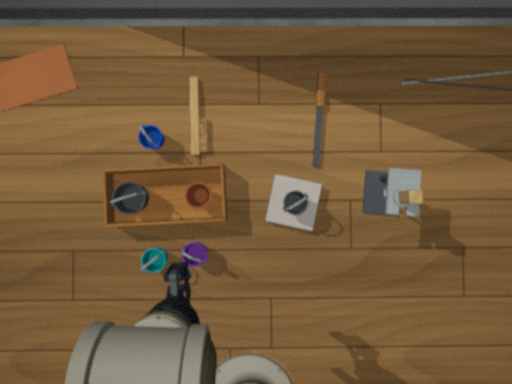

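The pot is central on the tile (side image (227,258), top image (295,203)). The hook hangs in the slot with its grip top at z 0.197 and its axis ~1.5 mm from the slot point, and the bystanders are unchanged. Settle and hand in.

{"op": "send_rows", "data": {
  "targets": [
    [0, 0, 0, 0, 0, 0, 85],
    [0, 0, 0, 0, 0, 0, 85],
    [0, 0, 0, 0, 0, 0, 85],
    [0, 0, 0, 0, 0, 0, 85]
  ]
}}

```text
time_s: 25.02
position: [0.3353, 0.1017, 0.2876]
tool_rot: [[-0.049, 0.999, -0.0], [0.999, 0.049, 0.0], [0.0, -0.0, -1.0]]
ft_force: [-0.3, 0.5, 0.3]
grip_width: 0.085
```

```bash
python3 -c "
from rig import env,status
print(status.observe()['qvel']); print(env.close_job())"
```

```text
[ 0.36121248  0.02127907 -0.11742709  0.0696764   0.05533228  0.04844888]
the job is handed in; nothing more can be done
None
```

I took the hook from the rack and lifted the small dark pot out of the middle of the bin by its bail. I set the pot down on the firebrick tile, unhooked it and hung the hook back in the slot. The job was handed in at about 25 s of the 64 s allowed; it reports no verdict.

**Pot:** it stands upright by eye; I did not measure its tilt. The rim fit puts it at about (0.495, −0.113), roughly 2 mm from the tile centre. The two cameras differ by about 2 mm in x.

**Hook:** its axis is about 1.5 mm from the slot point, and the grip top is at 0.197 m, which matches the collar resting on the shelf.

**Bystanders and gripper:** the big pot, crucible, brush and file look unmoved in the final pictures, though I did not measure them. The gripper is clear of everything and never came near the pot.

**Disagreements and failed checks:**
- The hook's J pointed away from the slot's open side, not toward it as described. I measured it and used it that way.
- The last fitting script stopped with an error because it still looked for the pot's bail in the bin, so the final hook position is from the top camera only.

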